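# Clip the red snap hook onto the bowl board's ring

## Robot

A 6-joint arm with a two-finger parallel gripper is mounted at the origin on the work surface. World frame = base frame: x ahead of the robot, y to its left, z up, the work surface at z = 0. Lengths are in m, angles in rad, forces in N, time in s.
With the tool pointing down it reaches from about 0.35 to 0.975 m from the base axis. Payload 7.1 kg.
Tool frame: the origin (TCP) lies on the centre line of the jaws, within the pads' length; the fingertips stand 25 mm ahead of it and the grasp point (between the pads) lies 6 mm ahead of it; z points along the fingers, x is the direction in which the jaws open and shut, and the axes are right-handed (so a half turn about z gives the same grasp; the last joint's range is limited). The gripper opens to 88 mm and grips with 3 to 60 N. Pads are 20 mm wide; open, the fingers measure 115 mm over their backs; the gripper's body (75 mm by 178 mm) begins 61 mm behind the grasp point.
Start: joints at [1.235, 0.423, 1.63, -0, 1.089, -0.019], TCP at [0.195, 0.594, 0.248] pointing down, gripper open.
Joint ranges: [-3, 3], [-0.9, 2.11], [0.09, 2.58], [-1.31, 4.45], [0.11, 2.69], [-2.54, 2.54]. Speed limits (rad/s): [2.39, 2.39, 3.01, 3.14, 3.14, 3.14].

## Interface

Orientations are given as a unit quaternion [x, y, z, w].
In Python, from cell import manip gives the robot as it stands.
- The arm moves only by the tool servo_tool, never from a script. Its arguments are lists of equal length, an entry for each row: "rot": the turn, a rotation vector about the tool's x, y, z in degrees, a list of three; "linear": the shift along the tool's x, y, z in m, a list of three; "fingers": the finger opening in m, from 0 to 0.0878. A call has 1 to 12 rows; each row shifts and turns the pose as measured when the row begins, along the tool's axes as they then stand; what a row does not reach is not made up. A row lasts 1/12 s, in which the tool goes at most 41.7 mm and 7.16 degrees, less where a joint would pass 70% of its speed; a pose out of reach is approached as far as the arm can. A call with a gripper value outside its range is refused whole. The fingers move at their own pace and stop on an object; "squeeze" is the grip in N (left out, the last holds). Time passes only in rows, so rows that do not move let the fingers close. It gives the time, the measured TCP pose, the force and the opening at its end, in the units of the state.
- manip.get_obs(): the state, without advancing time (a new reading comes with each control period).
- manip.grab_frame(name): name is "scene" or "top" or "wrist"; returns (picture, depth): 480x640x3 uint8, blue, green, red; 480x640 float32, m along the optical axis (not along the pixel's ray), 0 where there is no reading.
- manip.camera_model(name): a dict with "mtx" (3x3 intrinsics, pixels), "cam_to_world" (4x4, takes a point from camera to world coordinates). Camera axes: x right, y up, looking along -z (the intrinsics and any distortion apply to the point x, -y, -z); pixel columns grow to the right and rows downward; lengths in m; the calibration is good to about 2 mm. A picture is of the moment at which its call begins: read the wrist's pose just before it. camera_model takes no time and is no camera call; for the wrist camera it gives the pose at the moment of the call.
- manip.sign_off(): hands the job in, once; it reports no verdict.
Trained networks look in the newest picture that a camera, given by its name, has taken for a name from the list of things; names that differ only in an ending like _2 or _b are one class to them, and where a whole thing is asked for, a point or a joint stands for the part that bears it (a point fixed in the world has none). Each returns a list of dicts, best first, with "confidence" (0 to 1); they miss things now and then, are a little off and sometimes report something else, mostly with a low value. They report only what shows in the picture. A call takes as long as a camera call. They do not tell look-alikes from the thing itself.
- manip.spot_in(camera, target): "location" ([x, y, z] in m, in world coordinates, good to about 4 mm: the middle of the surface that is visible of it).
The state is a dict: "time_s": time; "joint_positions": joint angles; "joint_velocities": joint speeds; "tau": joint torques, N m; "eef_pos": TCP position; "orientation": TCP orientation; "ft_force": force on the tool from outside, world axes, zero at the start; "moment": the same for the moment, N m; "finger_gap": opening from 0.0 (shut) to 1.0 (fully open).
Only numpy, scipy, OpenCV 4.12 (cv2) and the standard library are available. Lean on these libraries where they do the work, as an engineer would, in place of code of your own. Each camera call takes 0.05 s, during which the arm holds its last target. There are 200 camera calls.

## Task

The freshly thrown bowl is waiting for the kiln and must be marked. Pick up the red-handled snap hook and push it straight through the steel ring on the board that carries the wide bowl, onto either upright leg of that ring, until the brass gate flicks shut behind the leg; leave the hook clipped there, lying flat on the board and pointing straight through the ring. Leave the blue-handled hook where it lies.

Things in the scene. Friction and masses are not known exactly. Their poses are not given: they have to be found in the camera images.
- red_hook: Red-gripped steel snap hook lying flat, 155 long (mm), about 170 to 280 g. Origin: underside, mid-pocket between the prongs; +x grip to mouth, z up. Pocket x -27 (solid bottom) to 32 (gate), y -16..16. Prongs end at x 42, outer faces y +-24 (tips +-27), 16 thick from the underside. Grip: bar x -115..-41, 20 wide (y), 26 high; take it from above across y, near x -75.
- red_gate (a joint): Brass gate across the red hook's mouth, 37 mm long, hinged at its +y prong (x 32, y 20). 0 = shut; grows swinging inwards, to 1.45 rad; never outwards. Spring 0.03 N m shut, 0.06 open: 2 to 6 N of push. A leg pushed in swings it; it flicks shut behind the leg once the leg's centre is at hook x -12 mm or deeper (at the pocket's bottom: -22).
- bowl_board: Fixed plywood board with a wide clay bowl (136 wide, 50 high, centre x 150; mm) and an upright steel ring; the other board has a jar. Origin: bench level, midway below the ring's legs; +x ring to bowl, z up. Board top z 10, x -120..230, 140 wide. Ring: closed loop of 10 mm bar in plane x 0; leg centres y +30 and -30; top bar's underside z 57. Hook goes in along +x, a leg between its prongs.
- blue_hook: The same kind of hook with a blue grip, origin and axes as for the red one: to be left alone.
Things that resemble listed ones, but are neither listed nor needed, are in the scene too. Leave any purple look-alike of the red_hook alone.

How it is judged:
On the way:
1. the ring of the bowl's board has pushed the red hook's gate open (value of joint red_gate above 0.5 rad and horizontal distance between red_hook and bowl_board below 0.08 m), for 0.02 s.
At the end, for the whole second after the job is handed in: Gate shut (below 0.15 rad) with a leg of the bowl board's ring in the pocket (hook origin within 28 mm along and 20 mm across the board of the leg's centre); hook flat on the board (origin below 20 mm, tilt under 0.2 rad), along the board within 0.35 rad, at rest (value of joint red_gate below 0.15 rad and x of red_hook in the frame of bowl_board between -0.028 and 0.028 m and (y of red_hook in the frame of bowl_board between 0.01 and 0.05 m or y of red_hook in the frame of bowl_board between -0.05 and -0.01 m) and angle between the x axis of red_hook and the x axis of bowl_board, either way round below 0.35 rad and height (world z) of red_hook below 0.02 m and angle between red_hook's own z axis and vertical below 0.2 rad and linear speed of red_hook below 0.03 m/s); the robot touches nothing.
It fails at once if the blue hook was moved more than 30 mm (distance of blue_hook from where it was at the start of the episode above 0.03 m).
It also fails if it takes over 40 s, if anything falls off the work surface, if the arm or the gripper's body presses on something with over 40 N, if the wrist force passes 120 N, or if a joint passes its speed limit or range.

## Working session

There is one attempt and no reset: what is moved stays moved. The work goes in short steps, Python scripts to look and compute and a tool call to move; the robot and the scene stay as the last step left them, time stands still between calls to the robot, and variables do not carry over. Pictures are saved under pics/ and viewed, about 8 in all and at most 12, crops included, and the job is handed in when it is done.

Besides the shell and the picture viewer there is one more tool, called after "Request:" as a command line: name --argument value ..., lists and objects as JSON in quotes. servo_tool: Moves the arm, as the interface text tells. Its arguments: {"type":"object","properties":{"rot":{"type":"array","items":{"type":"array","items":{"type":"number"}}},"linear":{"type":"array","items":{"type":"array","items":{"type":"number"}}},"fingers":{"type":"array","items":{"type":"number"}},"squeeze":{"type":"number"}},"required":["rot","linear","fingers"]}

```bash
ls; mkdir -p pics; python3 - <<'E'
from cell import manip
import cv2,numpy as np
for c in ("scene","top"):
    p,d=manip.grab_frame(c); cv2.imwrite(f"pics/{c}0.png",p); np.save(f"pics/{c}0.npy",d)
    for t in ("red_hook","bowl_board","blue_hook"):
        for r in manip.spot_in(c,t): print(c,t,np.round(r["location"],3),round(r["confidence"],2))
o=manip.get_obs();print(o["time_s"],o["eef_pos"],o["orientation"])
print(manip.camera_model("top"))
E
```

```text
pics
scene red_hook [ 0.589 -0.075  0.016] 0.87
scene red_hook [0.418 0.044 0.016] 0.84
scene red_hook [ 0.353 -0.194  0.017] 0.76
scene red_hook [ 0.81  -0.052  0.016] 0.67
scene bowl_board [0.689 0.29  0.009] 0.74
scene blue_hook [0.63  0.062 0.014] 0.71
top red_hook [ 0.345 -0.191  0.018] 0.95
top red_hook [ 0.576 -0.076  0.013] 0.79
top red_hook [ 0.803 -0.052  0.013] 0.58
top bowl_board [0.648 0.291 0.007] 0.77
top blue_hook [0.625 0.068 0.013] 0.83
0.4 [0.19466301 0.59383159 0.24756216] [ 8.09800703e-01  5.86705044e-01 -9.28512028e-05  6.55883555e-05]
{'mtx': array([[550.19172932,   0.        , 320.09363618],
       [  0.        , 550.19172932, 246.90061057],
       [  0.        ,   0.        ,   1.        ]]), 'cam_to_world': array([[-0.00870356,  0.99671522, -0.08051723,  0.45773264],
       [-0.99992213, -0.00939505, -0.00821323, -0.02256105],
       [-0.00894271,  0.08043948,  0.99671938,  1.04775817],
       [ 0.        ,  0.        ,  0.        ,  1.        ]])}
```

View pics/top0.png

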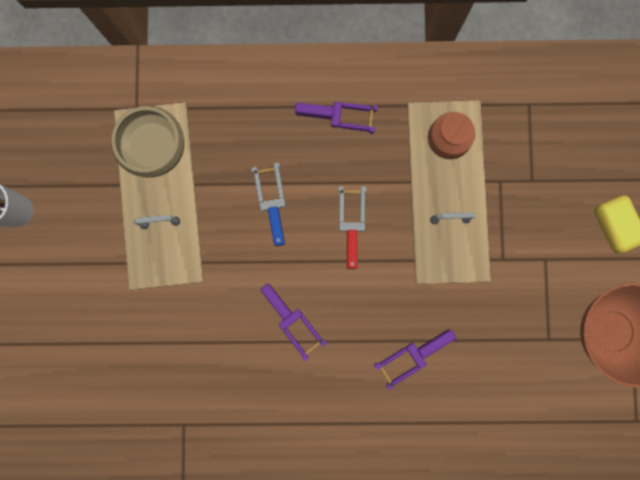

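View pics/scene0.png

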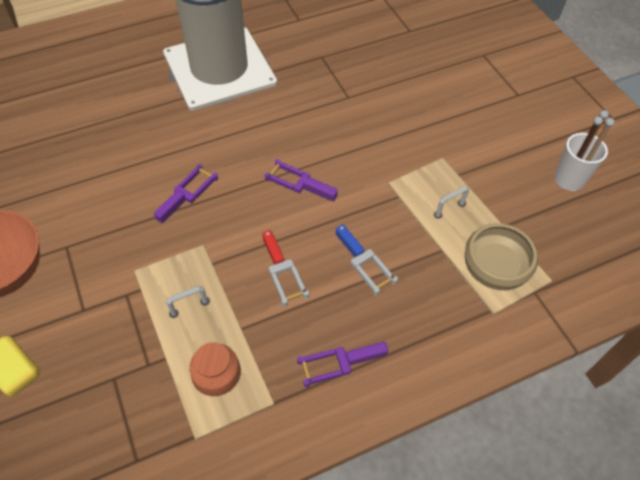

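Top view: the only red-gripped hook is at px (352,227), its grip at (352,250) and its mouth at the upper end (352,188). The other similar hooks are purple at (337,115), (293,322) and (415,358), and blue at (270,205), so they are to be left alone. The bowl's board is the left one, with its ring at about (158,220) and bowl at (148,140). The board at (450,190) carries a jar.

```bash
cat > h.py <<'E'
import cv2,numpy as np
from cell import manip
def deproj(uv,z,cm):
    """pixels -> world points on the plane of height z"""
    uv=np.atleast_2d(np.asarray(uv,float))
    r=np.c_[uv,np.ones(len(uv))]@np.linalg.inv(cm["mtx"]).T
    T=cm["cam_to_world"]; w=(r*[1,-1,-1])@T[:3,:3].T; o=T[:3,3]
    return o+w*((z-o[2])/w[:,2])[:,None]
def biggest(m):
    n,l,s,c=cv2.connectedComponentsWithStats(m.astype(np.uint8)); k=1+np.argmax(s[1:,4]); return l==k
def axis(P):
    """centre, direction (deg, pointing +x) and length x width of the min-area rectangle"""
    c,(a,b),_=cv2.minAreaRect((P[:,:2]*1000).astype(np.float32)); q=cv2.boxPoints(cv2.minAreaRect((P[:,:2]*1000).astype(np.float32)))
    e=[q[1]-q[0],q[2]-q[1]]; e=max(e,key=np.linalg.norm); e=e*np.sign(e[0])
    return np.round(c,1),round(float(np.degrees(np.arctan2(e[1],e[0]))),2),round(max(a,b),1),round(min(a,b),1)
def px(m): 
    v,u=np.nonzero(m); return np.c_[u,v]
E
python3 - <<'E'
from h import *
cm=manip.camera_model("top"); p=cv2.imread("pics/top0.png"); H=cv2.cvtColor(p,cv2.COLOR_BGR2HSV).astype(int)
h,s,v=H[...,0],H[...,1],H[...,2]
red=((h<6)|(h>174))&(s>170)&(v>90); red[:, :300]=0; red[:,400:]=0; red=biggest(red)
print("grip",axis(deproj(px(red),.026,cm)))
print("board corners",np.round(deproj([[115,107],[186,103],[202,281],[130,288]],.01,cm),4))
x=np.zeros((480,640),bool);x[95:295,105:210]=1
b=biggest(x&(h>12)&(h<24)&(v>135)&(s<150)); print("board",b.sum(),axis(deproj(px(b),.01,cm)))
d=np.load("pics/top0.npy"); uv=px(x)
K=cm["mtx"];T=cm["cam_to_world"]
z=d[uv[:,1],uv[:,0]]; P=np.c_[(uv[:,0]-K[0,2])/K[0,0]*z,-(uv[:,1]-K[1,2])/K[1,1]*z,-z]@T[:3,:3].T+T[:3,3]
R=P[(P[:,2]>.055)&(z>0)]; print("ring top",len(R),np.median(R,0),axis(R))
R=P[(P[:,2]>.03)&(z>0)&(P[:,0]>.63)]; print("bowl",len(R),axis(R))
cv2.imwrite("pics/crop.png",cv2.resize(np.hstack([p[170:290,300:400],p[170:290,100:210]]),None,fx=3.7,fy=3.7,interpolation=cv2.INTER_CUBIC))
E
```

```text
grip (array([535.9, -72.6]), -0.72, 67.3, 16.8)
board corners [[0.8174 0.3812 0.01  ]
 [0.8237 0.2434 0.01  ]
 [0.4791 0.2093 0.01  ]
 [0.4671 0.3453 0.01  ]]
board 13131 (array([645.8, 296.3]), 0.43, 375.4, 197.8)
ring top 1095 [0.7147427  0.29390678 0.0591616 ] (array([693.4, 304.5]), -0.72, 219.0, 127.4)
bowl 1716 (array([738.5, 304.6]), -85.7, 132.9, 130.5)
```

View pics/crop.png

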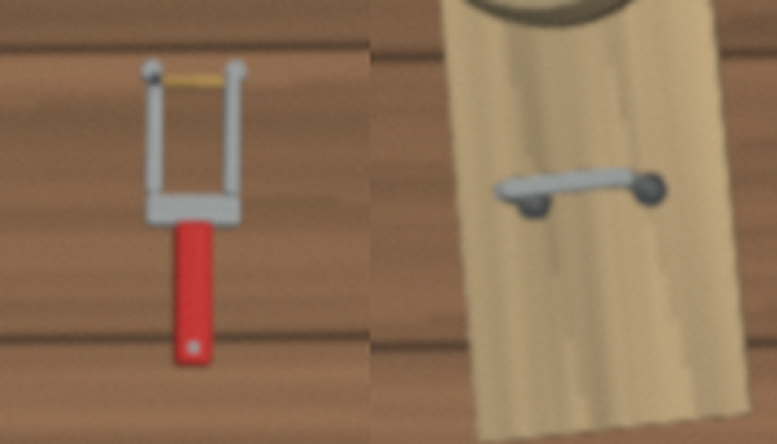

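The enlarged crop confirms the red hook: one red grip, brass gate across the mouth, hinge at the left (+y) prong. On the board, the ring leg bases are at about px (144.6,225) and (175.7,221). I'm moving above the grip.

Request:
servo_tool --rot '[[0, 0, -5.8], [0, 0, -5.8], [0, 0, -5.8], [0, 0, 0], [0, 0, 0], [0, 0, 0], [0, 0, 0], [0, 0, 0], [0, 0, 0], [0, 0, 0], [0, 0, 0], [0, 0, 0]]' --linear '[[0, 0, 0], [0, 0, 0], [0, 0, 0], [-0.037, 0.019, 0], [-0.037, 0.019, 0], [-0.037, 0.019, 0], [-0.037, 0.019, 0], [-0.037, 0.019, 0], [-0.037, 0.019, 0], [-0.037, 0.019, 0], [-0.037, 0.019, 0], [-0.037, 0.019, 0]]' --fingers '[0.06, 0.06, 0.06, 0.06, 0.06, 0.06, 0.06, 0.06, 0.06, 0.06, 0.06, 0.06]' --squeeze 35

```text
time_s: 1.4
eef_pos: [0.3658, 0.2634, 0.2469]
orientation: [0.702, 0.712, 0.003, -0.001]
ft_force: [0.9, -0.8, -0.4]
finger_gap: 0.683
```

Request:
servo_tool --rot '[[0, 0, 0.8], [0, 0, 0.8], [0, 0, 0], [0, 0, 0], [0, 0, 0], [0, 0, 0], [0, 0, 0], [0, 0, 0], [0, 0, 0], [0, 0, 0]]' --linear '[[-0.037, 0.019, 0], [-0.037, 0.019, 0], [-0.037, 0.019, 0], [-0.037, 0.019, 0], [-0.037, 0.019, 0], [-0.037, 0.019, 0], [-0.037, 0.019, 0], [-0.037, 0.019, 0], [-0.037, 0.019, 0], [0, 0, 0]]' --fingers '[0.06, 0.06, 0.06, 0.06, 0.06, 0.06, 0.06, 0.06, 0.06, 0.06]'

```text
time_s: 2.23
eef_pos: [0.5346, -0.0789, 0.2489]
orientation: [0.714, 0.7, 0.007, 0.003]
ft_force: [-0.6, -0.5, -0.3]
finger_gap: 0.681
```

```bash
cat > look.py <<'E'
from h import *
import sys
cm=manip.camera_model("wrist"); o=manip.get_obs(); p,d=manip.grab_frame("wrist")
n=sys.argv[1]; cv2.imwrite(f"pics/{n}.png",p); np.save(f"pics/{n}.npy",d); np.savez(f"pics/{n}_cm",**cm)
q=o["orientation"]; print(o["time_s"],np.round(o["eef_pos"],4),"toolx deg",round(np.degrees(2*np.arctan2(q[1],q[0])),2),np.round(q,4),o["finger_gap"])
H=cv2.cvtColor(p,cv2.COLOR_BGR2HSV).astype(int); h,s,v=H[...,0],H[...,1],H[...,2]
red=biggest(((h<6)|(h>174))&(s>170)&(v>80))
print("cam",np.round(cm["cam_to_world"],3)); print("grip",red.sum(),axis(deproj(px(red),.026,cm)))
E
python3 look.py w1
```

```text
2.2333 [ 0.5346 -0.0789  0.2489] toolx deg 88.93 [0.7136 0.7005 0.0071 0.0027] 0.6805608984395798
cam [[ 0.019 -0.951 -0.309  0.45 ]
 [ 1.     0.02  -0.    -0.078]
 [ 0.007 -0.309  0.951  0.385]
 [ 0.     0.     0.     1.   ]]
grip 1394 (array([535.4, -74.7]), -0.53, 72.4, 18.7)
```

View pics/w1.png

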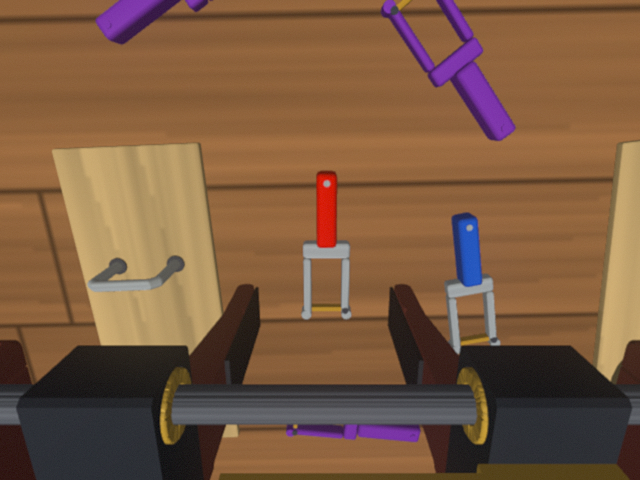

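```bash
cat > calc.py <<'E'
import sys,numpy as np
from scipy.spatial.transform import Rotation as R
from cell import manip
def go(x,y,z,yaw):
    o=manip.get_obs(); r=R.from_quat(o["orientation"]); a=np.radians(yaw/2)
    t=R.from_quat([np.cos(a),np.sin(a),0,0])
    print(o["time_s"],np.round(o["eef_pos"],4),"F",np.round(o["ft_force"],1),"gap",round(o["finger_gap"]*87.8,1),"toolx",np.round(np.degrees(2*np.arctan2(o["orientation"][1],o["orientation"][0])),2))
    print("rot",np.round(np.degrees((r.inv()*t).as_rotvec()),2),"lin(now)",np.round(r.inv().apply(np.array([x,y,z])-o["eef_pos"]),4),"lin(after rot)",np.round(t.inv().apply(np.array([x,y,z])-o["eef_pos"]),4))
if __name__=="__main__": go(*map(float,sys.argv[1:]))
E
python3 calc.py .536 -.0745 .030 89.4
```

```text
2.2833 [ 0.533  -0.0768  0.2485] F [-0.5  0.7 -0. ] gap 60.0 toolx 88.91
rot [ 0.67 -0.44 -0.49] lin(now) [0.0006 0.0004 0.2185] lin(after rot) [0.0023 0.0029 0.2185]
```

Request:
servo_tool --rot '[[0.6, -0.4, -0.4], [0, 0, 0], [0, 0, 0], [0, 0, 0], [0, 0, 0], [0, 0, 0]]' --linear '[[0.002, 0.003, 0.02], [0, 0, 0.035], [0, 0, 0.035], [0, 0, 0.035], [0, 0, 0.02], [0, 0, 0]]' --fingers '[0.06, 0.06, 0.06, 0.06, 0.06, 0.06]'

```text
time_s: 2.78
eef_pos: [0.5373, -0.0712, 0.1018]
orientation: [0.712, 0.703, 0.003, 0.002]
ft_force: [-1.3, 0.3, -0.1]
finger_gap: 0.684
```

```bash
python3 calc.py .536 -.0745 .030 89.4
```

```text
2.7833 [ 0.5373 -0.0712  0.1018] F [-1.3  0.3 -0.1] gap 60.1 toolx 89.26
rot [ 0.42 -0.06 -0.14] lin(now) [-0.0034 -0.0018  0.0717] lin(after rot) [-0.0033 -0.0012  0.0718]
```

Request:
servo_tool --rot '[[0.4, 0, -0.1], [0, 0, 0], [0, 0, 0], [0, 0, 0], [0, 0, 0]]' --linear '[[-0.003, -0.001, 0.02], [0, 0, 0.02], [0, 0, 0.02], [0, 0, 0.011], [0, 0, 0]]' --fingers '[0.06, 0.06, 0.06, 0.06, 0.06]'

```text
time_s: 3.2
eef_pos: [0.5368, -0.0696, 0.0326]
orientation: [0.709, 0.705, 0.001, 0.0]
ft_force: [-0.8, 0.1, -0.5]
finger_gap: 0.677
```

```bash
python3 calc.py .536 -.0745 .030 89.4
```

```text
3.2 [ 0.5368 -0.0696  0.0326] F [-0.8  0.1 -0.5] gap 59.4 toolx 89.62
rot [ 0.09 -0.09  0.22] lin(now) [-0.0049 -0.0008  0.0025] lin(after rot) [-0.0049 -0.0008  0.0026]
```

Request:
servo_tool --rot '[[0, 0, 0], [0, 0, 0], [0, 0, 0], [0, 0, 0], [0, 0, 0], [0, 0, 0], [0, 0, 0], [0, 0, 0]]' --linear '[[-0.005, 0, 0.002], [0, 0, 0], [0, 0, 0], [0, 0, 0], [0, 0, 0], [0, 0, 0], [0, 0, 0], [0, 0, 0]]' --fingers '[0.06, 0.01, 0.01, 0.01, 0.01, 0.01, 0.01, 0.01]' --squeeze 35

```text
time_s: 3.87
eef_pos: [0.5403, -0.0748, 0.0369]
orientation: [0.709, 0.705, 0.004, 0.003]
ft_force: [0.5, -0.2, -2.0]
finger_gap: 0.225
```

```bash
python3 calc.py .536 -.0745 .10 89.4
```

```text
3.8667 [ 0.5403 -0.0748  0.0369] F [ 0.5 -0.2 -2. ] gap 19.8 toolx 89.66
rot [ 0.57 -0.02  0.26] lin(now) [ 0.0003 -0.0037 -0.0631] lin(after rot) [ 0.0002 -0.0043 -0.0631]
```

Request:
servo_tool --rot '[[0, 0, 0], [0, 0, 0], [0.5, 0, 0.2], [0, 0, 0], [0, 0, 0], [0, 0, 0]]' --linear '[[0, 0, 0], [0, 0, 0], [0, -0.004, 0.007], [0, 0, 0], [0, 0, 0], [0, 0, 0]]' --fingers '[0.035, 0.035, 0.035, 0.01, 0.01, 0.01]' --squeeze 50

```text
time_s: 4.37
eef_pos: [0.5355, -0.0747, 0.0289]
orientation: [0.711, 0.704, -0.0, -0.0]
ft_force: [-1.1, -0.8, 4.3]
finger_gap: 0.224
```

```bash
python3 calc.py .536 -.0745 .12 89.4
```

```text
4.3667 [ 0.5355 -0.0747  0.0289] F [-1.1 -0.8  4.3] gap 19.7 toolx 89.42
rot [-0.04 -0.03  0.02] lin(now) [ 0.0003  0.0004 -0.0911] lin(after rot) [ 0.0002  0.0005 -0.0911]
```

Request:
servo_tool --rot '[[0, 0, 0], [0, 0, 0], [0, 0, 0], [0, 0, 0], [0, 0, 0], [0, 0, 0], [0, 0, 0], [0, 0, 0], [0, 0, 0], [0, 0, 0], [0, 0, -3.2], [0, 0, -3.2]]' --linear '[[0, 0, -0.02], [0, 0, -0.03], [0, 0, -0.035], [0, 0, -0.035], [0, 0, -0.03], [0.035, -0.006, 0], [0.04, -0.007, 0], [0.04, -0.007, 0], [0.04, -0.007, 0], [0.04, -0.007, 0], [0.04, -0.006, 0], [0.035, -0.005, 0]]' --fingers '[0.01, 0.01, 0.01, 0.01, 0.01, 0.01, 0.01, 0.01, 0.01, 0.01, 0.01, 0.01]'

```text
time_s: 5.37
eef_pos: [0.4885, 0.1989, 0.1838]
orientation: [0.674, 0.738, -0.002, -0.004]
ft_force: [1.4, 0.4, -2.5]
finger_gap: 0.224
```

Request:
servo_tool --rot '[[0, 0, 0]]' --linear '[[0, 0, 0]]' --fingers '[0.01]'

```text
time_s: 5.45
eef_pos: [0.4872, 0.2039, 0.1837]
orientation: [0.672, 0.741, -0.002, -0.004]
ft_force: [-0.9, 0.3, -2.3]
finger_gap: 0.224
```

```bash
python3 look.py w2; python3 calc.py .49 .20 .18 95.75
```

```text
5.45 [0.4872 0.2039 0.1837] toolx deg 95.6 [ 0.6717  0.7408 -0.0018 -0.0042] 0.22386872600981422
cam [[-0.097 -0.953 -0.286  0.406]
 [ 0.995 -0.092 -0.032  0.196]
 [ 0.004 -0.288  0.958  0.322]
 [ 0.     0.     0.     1.   ]]
grip 6617 (array([559.4, 211.9]), 5.42, 137.9, 41.2)
5.5 [0.4872 0.202  0.1834] F [-0.1 -0.3 -2.4] gap 19.5 toolx 95.51
rot [-0.53 -0.15 -0.24] lin(now) [-0.0022  0.0026  0.0034] lin(after rot) [-0.0022  0.0025  0.0034]
```

View pics/w2.png

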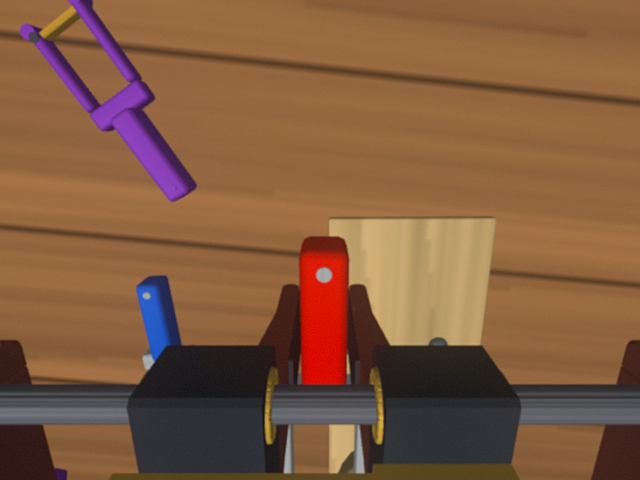

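```bash
python3 - <<'E'
from h import *
cm=dict(np.load("pics/w2_cm.npz")); c=np.degrees
P=deproj([[330,219],[495,218],[484,330],[438,343],[347,465]],.01,cm)[:,:2]; print(np.round(P,4))
e=P[0]-P[1]; print("near edge yaw",c(np.arctan2(e[1],e[0]))+90, np.linalg.norm(e)); f=P[2]-P[1]; print("side yaw",c(np.arctan2(f[1],f[0])))
top=manip.camera_model("top")
Q=deproj([[115,107],[186,103],[202,281],[130,288]],.01,top)[:,:2]
def origin(A,B,yaw): u=np.array([np.cos(yaw),np.sin(yaw)]); return (A+B)/2+.12*u
y=np.radians(5.75)
print("ring from wrist",origin(P[0],P[1],y),"top near",origin(Q[2],Q[3],y),"top far",(Q[0]+Q[1])/2-.23*np.array([np.cos(y),np.sin(y)]))
L=deproj([[144.6,225],[175.7,221]],.014,top)[:,:2]; print("legs top",L,L.mean(0),np.linalg.norm(L[0]-L[1]))
# depth from top: ring bar
d=np.load("pics/top0.npy"); K=top["mtx"];T=top["cam_to_world"]
v,u=np.mgrid[205:240,130:190]; z=d[205:240,130:190]
W=np.stack([(u-K[0,2])/K[0,0]*z,-(v-K[1,2])/K[1,1]*z,-z],-1).reshape(-1,3)@T[:3,:3].T+T[:3,3]
R=W[W[:,2]>.05]; print("bar",len(R),R.mean(0),axis(R))
E
```

```text
[[0.4794 0.2096]
 [0.4653 0.346 ]
 [0.5689 0.3595]
 [0.5861 0.3202]
 [0.7346 0.2532]]
near edge yaw 5.866692763545743 0.137084449670602
side yaw 7.420700245359364
ring from wrist [0.5917456  0.28983006] top near [0.59253385 0.28936755] top far [0.5917186 0.2892511]
legs top [[0.58604971 0.3184363 ]
 [0.5931087  0.25940761]] [0.5895792  0.28892196] 0.059449260582488256
bar 219 [0.5844907  0.27203729 0.11336703] (array([538.2, 145.2]), 69.86, 370.5, 35.6)
```

Request:
servo_tool --rot '[[-0.4, -0.1, -0.3], [0, 0, 0], [0, 0, 0], [0, 0, 0], [0, 0, 0], [0, 0, 0]]' --linear '[[0.02, -0.025, 0.01], [0.017, -0.024, 0.02], [0, 0, 0.03], [0, 0, 0.03], [0, 0, 0.02], [0, 0, 0]]' --fingers '[0.01, 0.01, 0.01, 0.01, 0.01, 0.01]'

```text
time_s: 6.0
eef_pos: [0.434, 0.2329, 0.0711]
orientation: [0.671, 0.741, 0.001, 0.0]
ft_force: [-0.5, -0.7, -2.3]
finger_gap: 0.228
```

```bash
python3 calc.py .4424 .2438 .041 95.9
```

```text
6.0 [0.434  0.2329 0.0711] F [-0.5 -0.7 -2.3] gap 20.0 toolx 95.67
rot [ 0.09 -0.02 -0.23] lin(now) [0.01   0.0094 0.0301] lin(after rot) [0.01   0.0095 0.0301]
```

Request:
servo_tool --rot '[[0, 0, -0.2], [0, 0, 0], [0, 0, 0]]' --linear '[[0.01, 0.009, 0.01], [0, 0, 0.017], [0, 0, 0]]' --fingers '[0.01, 0.01, 0.01]'

```text
time_s: 6.25
eef_pos: [0.4421, 0.2411, 0.0436]
orientation: [0.671, 0.741, -0.001, -0.0]
ft_force: [-1.2, -1.3, -1.9]
finger_gap: 0.223
```

```bash
python3 calc.py .4424 .2438 .041 95.9; python3 - <<'E'
from h import *
p,d=manip.grab_frame("scene"); cv2.imwrite("pics/s3.png",p)
cv2.imwrite("pics/s3c.png",cv2.resize(p[110:290,330:570],None,fx=3.3,fy=3.3,interpolation=cv2.INTER_CUBIC))
E
```

```text
6.25 [0.4421 0.2411 0.0436] F [-1.2 -1.3 -1.9] gap 19.6 toolx 95.65
rot [-0.11  0.09 -0.25] lin(now) [0.0027 0.0006 0.0026] lin(after rot) [0.0027 0.0006 0.0026]
```

View pics/s3c.png

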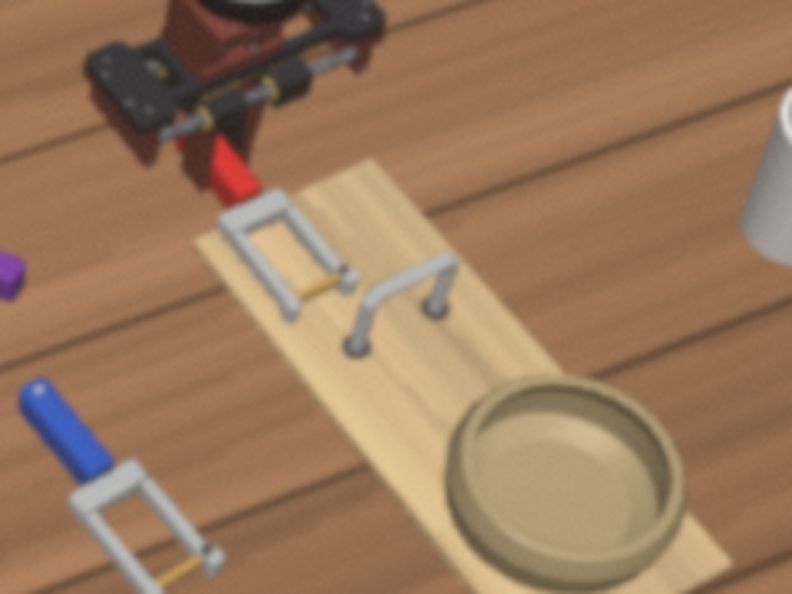

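The scene crop shows the hook level, just above the board. Its prong tips at (290,310) and (348,280) straddle the line to the near leg, whose base is at (356,346). Now pushing in.

Request:
servo_tool --rot '[[0, 0, -0.2], [0, 0, 0], [0, 0, 0], [0, 0, 0]]' --linear '[[0.0025, 0.01, 0.002], [0, 0.012, 0], [0, 0.012, 0], [0, 0.012, 0]]' --fingers '[0.01, 0.01, 0.01, 0.01]'

```text
time_s: 6.63
eef_pos: [0.4916, 0.2479, 0.047]
orientation: [0.67, 0.742, -0.0, 0.0]
ft_force: [-3.3, 0.1, -2.0]
finger_gap: 0.225
```

```bash
python3 calc.py .5349 .2533 .041 95.9
```

```text
6.6333 [0.4916 0.2479 0.047 ] F [-3.3  0.1 -2. ] gap 19.7 toolx 95.8
rot [ 0.    0.04 -0.1 ] lin(now) [0.001  0.0436 0.006 ] lin(after rot) [0.0009 0.0436 0.006 ]
```

Request:
servo_tool --rot '[[0, 0, 0], [0, 0, 0], [0, 0, 0], [0, 0, 0]]' --linear '[[0.001, 0.01, 0.003], [0, 0.01, 0.001], [0, 0.01, 0], [0, 0.008, 0]]' --fingers '[0.01, 0.01, 0.01, 0.01]'

```text
time_s: 6.97
eef_pos: [0.5371, 0.2538, 0.0464]
orientation: [0.671, 0.742, 0.003, 0.002]
ft_force: [-3.3, 0.5, -0.2]
finger_gap: 0.22
```

```bash
python3 calc.py .5349 .2533 .041 95.9
```

```text
6.9667 [0.5371 0.2538 0.0464] F [-3.3  0.5 -0.2] gap 19.3 toolx 95.74
rot [ 0.34 -0.08 -0.16] lin(now) [-0.0003 -0.0022  0.0053] lin(after rot) [-0.0003 -0.0022  0.0054]
```

Request:
servo_tool --rot '[[0.3, 0, 0], [0, 0, 0]]' --linear '[[0, 0, 0.003], [0, 0, 0.001]]' --fingers '[0.01, 0.01]'

```text
time_s: 7.13
eef_pos: [0.5371, 0.2531, 0.0422]
orientation: [0.671, 0.741, -0.001, -0.001]
ft_force: [-3.7, 0.9, -0.4]
finger_gap: 0.224
```

```bash
python3 calc.py .5349 .2533 .041 95.9; python3 - <<'E'
from h import *
p,d=manip.grab_frame("scene"); cv2.imwrite("pics/s4.png",p)
cv2.imwrite("pics/s4c.png",cv2.resize(p[130:260,380:540],None,fx=4.6,fy=4.6,interpolation=cv2.INTER_CUBIC))
E
```

```text
7.1333 [0.5371 0.2531 0.0422] F [-3.7  0.9 -0.4] gap 19.7 toolx 95.67
rot [-0.24 -0.02 -0.23] lin(now) [ 0.0004 -0.0022  0.0012] lin(after rot) [ 0.0004 -0.0022  0.0012]
```

View pics/s4c.png

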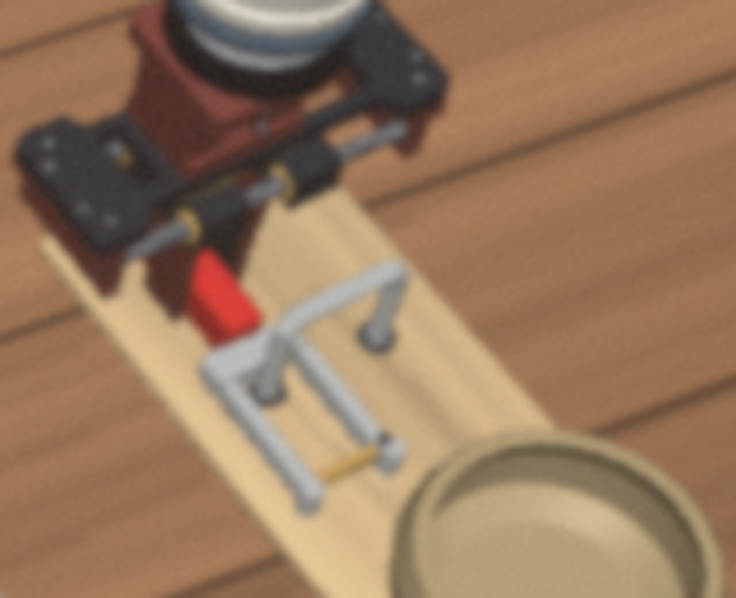

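The gate at (347,463) is shut, and the leg at (268,388) sits at the bottom of the pocket. I'll settle the hook on the board, release and retreat.

Request:
servo_tool --rot '[[0, 0, 0], [0, 0, 0], [0, 0, 0], [0, 0, 0], [0, 0, 0], [0, 0, 0], [0, 0, 0], [0, 0, 0], [0, 0, 0]]' --linear '[[0, -0.002, 0.002], [0, 0, 0], [0, 0, 0], [0, 0, 0], [0, 0, -0.01], [0, 0, -0.02], [0, 0, -0.03], [0, 0, -0.035], [0, 0, -0.035]]' --fingers '[0.01, 0.05, 0.05, 0.05, 0.05, 0.05, 0.05, 0.05, 0.05]'

```text
time_s: 7.93
eef_pos: [0.5343, 0.252, 0.1716]
orientation: [0.671, 0.741, -0.004, -0.002]
ft_force: [0.6, -0.9, -0.2]
finger_gap: 0.566
```

Request:
servo_tool --rot '[[0, 0, 0], [0, 0, 0], [0, 0, 0], [0, 0, 0], [0, 0, 0], [0, 0, 0]]' --linear '[[0, -0.03, -0.03], [0, -0.03, -0.03], [0, -0.03, -0.02], [0, 0, 0], [0, 0, 0], [0, 0, 0]]' --fingers '[0.05, 0.05, 0.05, 0.05, 0.05, 0.05]'

```text
time_s: 8.43
eef_pos: [0.4498, 0.2454, 0.2678]
orientation: [0.671, 0.741, 0.008, 0.003]
ft_force: [0.2, -0.1, 0.0]
finger_gap: 0.566
```

```bash
python3 calc.py .5349 .2533 .041 95.9; python3 - <<'E'
from h import *
p,d=manip.grab_frame("scene"); cv2.imwrite("pics/s5.png",p)
cv2.imwrite("pics/s5c.png",cv2.resize(p[130:260,380:540],None,fx=4.6,fy=4.6,interpolation=cv2.INTER_CUBIC))
p,d=manip.grab_frame("top"); cv2.imwrite("pics/t5.png",p)
H=cv2.cvtColor(p,cv2.COLOR_BGR2HSV).astype(int); h,s,v=H[...,0],H[...,1],H[...,2]
red=((h<6)|(h>174))&(s>170)&(v>70); red[:,300:]=0
if red.sum(): print("grip",red.sum(),axis(deproj(px(biggest(red)),.036,manip.camera_model("top"))))
for r in manip.spot_in("top","blue_hook"): print(r)
E
```

```text
8.4333 [0.4498 0.2454 0.2678] F [ 0.2 -0.1  0. ] gap 49.7 toolx 95.69
rot [ 0.94 -0.39 -0.21] lin(now) [-0.0021  0.0817  0.2282] lin(after rot) [-0.0008  0.0854  0.2268]
grip 355 (array([536.3, 251.6]), 5.5, 68.7, 19.5)
{'location': [0.6245, 0.0701, 0.0173], 'confidence': 0.69}
```

View pics/s5c.png

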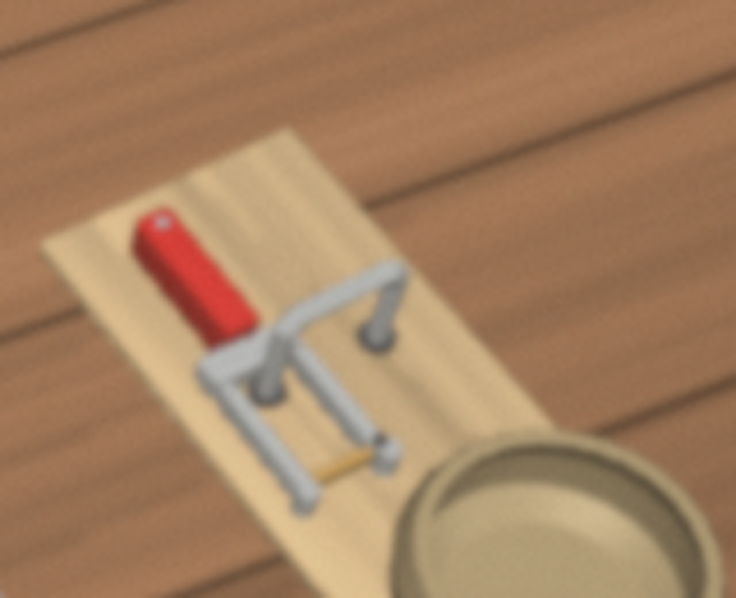

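The hook lies flat on the board with the gate at (342,463) shut and the leg in the pocket. The grip estimate puts the hook's origin about 19 mm past the leg, with yaw 5.5° against the board's 5.9°.

```bash
python3 -c "
from cell import manip
print(manip.sign_off())"
```

```text
the job is handed in; nothing more can be done
None
```

The red hook is clipped onto the −y leg of the ring on the bowl's board, and I handed the job in at about 8.5 s of the 40 s allowed. I picked it up by its grip, pushed it straight through the ring just above the board, then set it down and retreated.

- **Hook position:** the last pictures show the gate shut behind the leg and the hook flat on the board. Its origin is about 19 mm past the leg (limit 28 mm), and it lies within about 0.5° of the board's direction.
- **Blue hook:** the network places it within 5 mm of where it first reported it (limit 30 mm). I took that as measurement error, since the arm never went down near it.
- **Robot:** the gripper is clear of everything and the wrist force reads about 0 N. The largest force I read during the push was about 4 N.
- **Not confirmed directly:** I never saw the gate swing past 0.5 rad. I infer it from the roughly 3 N resistance during the push and from the gate now being shut behind the leg.
- **Disagreements:** position readings varied by 2–5 mm, so I re-gripped the hook once about 8 mm lower. The ring position I got from the leg bases differed by 2–3 mm from the one from the board's edges, which is well within the fit.

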